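# Hold the inspection mirror so the bench camera sees its marker

## Task

Take the inspection mirror that lies face down on the grey rest, stand it upright on its thin foot edge in the middle of the white pad, handle up, and let go so that it stands there by itself. Then take it by the handle, raise it straight above the pad until the middle of its glass is level with the bench camera's lens, and turn it, upright and glass towards the camera, until the camera sees the marker plate in the middle of the mirror. Finish while still holding it steadily there; never drop or lay the mirror on the bench, and leave the bottle, carton and wrench alone.

Things in the scene. Friction and masses are not known exactly. Their poses are not given: they have to be found in the camera images.
- mirror: loose flat mirror, about 160 g: plate 88 mm long (x), 66 wide (y), 18 thick (z), and from the middle of its +x end a handle 42 long, 24 wide, 18 thick (x = 44 to 86 mm). Origin: plate centre on the glass face. Glass faces -z, plain aluminium back +z. x points from foot edge (x = -44) to handle; upright: x up. Starts face down (z up) on the rest, handle jutting over the rest's end
- mirror_foot (a point): centre of the mirror's foot edge (mirror x = -44, y = 0, z = 9 mm), the thin flat edge 66 x 18 mm on which it stands; axes as the mirror's
- mirror_handle (a point): centre of the mirror's handle (mirror x = 65, y = 0, z = 9 mm); axes as the mirror's
- rest: fixed grey block 76 mm (x) by 80 mm (y), 35 mm high, on which the mirror lies; origin under its centre at bench height; the handle juts out over its +x end
- pad: fixed round white pad, 120 mm across and 8 mm thick, flat on the bench; origin at the centre of its underside (bench height)
- viewer: fixed grey foot bar 240 mm long (y) carrying the bench camera on a post (at y = +70 mm) and the marker plate on a post (at y = -70 mm), both turned slightly inwards to the pad, highest point 170 mm; -x looks towards the pad, 240 to 290 mm away; origin under its centre at bench height
- lens (a point): centre of the front of the bench camera's lens (grey 50 mm body, black barrel), 130 mm above the bench
- marker (a point): centre of the upright square white marker plate, 80 x 80 mm, with a black ring and cross, 130 mm above the bench. It faces the pad like the camera, so the camera sees it only in the mirror: the mirror's glass normal must halve the angle between the directions to lens and marker
- midway (a point): the point midway between lens and marker, 130 mm above the bench, which the glass faces when the marker is seen
- bottle: bystander: amber bottle with blue cap, 68 mm across, 150 mm high; origin under its centre
- carton: bystander: flat cardboard carton 70 x 120 x 30 mm; origin under its centre
- wrench: bystander: steel wrench 150 mm long lying on the bench
Mind the look-alikes: they are no part of the job. There is more than one size of the pad; the one meant has the size given above.

How it is judged:
By the outcome, as a careful person would: the job done as asked, in the order asked, and still so for the second after the job is handed in, while the arm keeps its last pose, push and grip.
It also fails if it takes over 56 s, if anything falls off the work surface, if the arm or the gripper's body presses on something with over 40 N, if the wrist force passes 120 N, or if a joint passes its speed limit or range.

## Robot

A 6-joint arm with a two-finger parallel gripper is mounted at the origin on the work surface. World frame = base frame: x ahead of the robot, y to its left, z up, the work surface at z = 0. Lengths are in m, angles in rad, forces in N, time in s.
With the tool pointing down it reaches from about 0.25 to 0.775 m from the base axis. Payload 8.9 kg.
Tool frame: the origin (TCP) lies between the finger pads; the fingertips stand 14 mm ahead of it and the grasp point (between the pads) lies 5 mm behind it; z points along the fingers, y is the line along which they close (so a half turn about z gives the same grasp; the last joint's range is limited). The gripper opens to 85 mm and grips with 20 to 120 N. Pads are 22 mm wide; open, the fingers measure 114 mm over their backs; the gripper's body (76 mm by 85 mm) begins 54 mm behind the grasp point. The pads swing forward as they close: fully open they stand 13 mm farther back than shut.
Start: joints at [1.108, 0.291, -0.153, 1.127, 0, 1.431], TCP at [0.167, 0.498, 0.245] pointing down, gripper open.
Joint ranges: [-2.52, 2.52], [-0.91, 1.74], [-1.3, 1.37], [-1.96, 2.02], [-1.52, 1.47], [-3.14, 3.14]. Speed limits (rad/s): [2.22, 2.22, 2.79, 3.14, 3.14, 3.14].

## Interface

Orientations are given as a unit quaternion [x, y, z, w].
In Python, from bench import bot, vision gives the robot as it stands.
- The arm moves only by the shell command python3 -m creep [OPENING], which reads ROWS from standard input. ROWS is 1 to 12 rows, parted by semicolons, with the numbers parted by commas; each row has 6 numbers: dx, dy, dz in shares of the most that a row can go, 1 being 62.5 mm, then a rotation vector rx, ry, rz in fractions of the full range, 1 being pi rad; each row shifts and turns the commanded pose from where the row before left it, along the tool's axes as they then stand; what a row does not reach is not made up. A row lasts 1/8 s, in which the tool goes at most 0.0625 m and 0.188 rad, less where a joint would pass 70% of its speed; a pose out of reach is approached as far as the arm can. OPENING is the opening from 0.0 (shut) to 1.0 (fully open), set as the command begins (- or left out keeps the last). The fingers move at their own pace and stop on an object; the grip force is fixed at half the most. Time passes only in rows, so rows that do not move let the fingers close. It prints the time, the measured TCP pose, the force, the opening and the grip force at its end. Shift and turn numbers lie between -1 and 1, and a call with a number outside is refused. Input that does not fit is refused with a message, and nothing moves.
- bot.state(): the state, without advancing time (a new reading comes with each control period).
- vision.read_camera(name): name is "scene" or "side" or "wrist"; returns a dict with "color" (420x560x3 uint8, red, green, blue), "mtx" (3x3 intrinsics, pixels), "dist_coeffs" ([k1, k2, p1, p2, k3] as OpenCV has them; the pictures are not rectified), "rvec" (rotation vector, rad) and "tvec" (3), from world to camera coordinates, as OpenCV has them; the wrist camera has in their place "mount" (4x4, takes a point from camera to tool coordinates, whose origin is the TCP and whose axes are the flange's). Camera axes: x right, y down, z forward; pixel columns grow to the right and rows downward; lengths in m; the calibration is good to about 2 mm. A picture is of the moment at which its call begins: read the wrist's pose just before it. There is no depth.
- bot.job_done(): hands the job in; it is judged then, once.
The state is a dict: "clock": time; "joints": joint angles; "qd": joint speeds; "joint_torque": joint torques, N m; "eef_pos": TCP position; "eef_rot": TCP orientation; "force": force on the tool from outside, world axes, zero at the start; "ft_torque": the same for the moment, N m; "opening": opening from 0.0 (shut) to 1.0 (fully open); "gripper_force": force on a finger pad.
Only numpy, scipy, OpenCV 4.12 (cv2) and the standard library are available. Lean on these libraries where they do the work, as an engineer would, in place of code of your own. Each camera call takes 0.05 s, during which the arm holds its last target. There are 200 camera calls.

## Working session

There is one attempt and no reset: what is moved stays moved. The work goes in short steps, Python scripts to look and compute and a shell command to move; the robot and the scene stay as the last step left them, time stands still between calls to the robot, and variables do not carry over. Pictures are saved under pics/ and viewed, at most 10 in all, crops included, and the job is handed in when it is done.

```bash
ls; mkdir -p pics
cat > h.py <<'E'
import numpy as np, cv2
from bench import bot, vision
from scipy.spatial.transform import Rotation as R
def cam(name):
    s=bot.state(); c=vision.read_camera(name)
    if name=='wrist':
        T=np.eye(4);T[:3,:3]=R.from_quat(s['eef_rot']).as_matrix();T[:3,3]=s['eef_pos']
        M=T@np.array(c['mount']); c['Rwc']=M[:3,:3]; c['o']=M[:3,3]
    else:
        r=cv2.Rodrigues(np.array(c['rvec'],float))[0]; c['Rwc']=r.T; c['o']=-r.T@np.array(c['tvec'],float).ravel()
    return c
def ray(c,uv):
    p=cv2.undistortPoints(np.array(uv,float).reshape(-1,1,2),np.array(c['mtx'],float),np.array(c['dist_coeffs'],float)).reshape(-1,2)
    d=np.c_[p,np.ones(len(p))]@c['Rwc'].T
    return d/np.linalg.norm(d,axis=1)[:,None]
def onplane(c,uv,z):
    d=ray(c,uv); return c['o']+d*((z-c['o'][2])/d[:,2])[:,None]
def tri(cs,uvs):
    A=np.zeros((3,3));b=np.zeros(3)
    for c,uv in zip(cs,uvs):
        d=ray(c,[uv])[0];P=np.eye(3)-np.outer(d,d);A+=P;b+=P@c['o']
    return np.linalg.solve(A,b)
def proj(c,P):
    r=c['Rwc'].T; t=-r@c['o']
    return cv2.projectPoints(np.array(P,float).reshape(-1,1,3),cv2.Rodrigues(r)[0],t,np.array(c['mtx'],float),np.array(c['dist_coeffs'],float))[0].reshape(-1,2)
def save(c,n): cv2.imwrite('pics/'+n,c['color'][:,:,::-1])
E
python3 - <<'E'
from h import *
import pickle
for n in('scene','side'):
    c=cam(n);save(c,n+'0.png');pickle.dump(c,open(n+'0.pkl','wb'));print(n,c['o'].round(3),c['Rwc'][:,2].round(2))
a,b=[cv2.imread(f'pics/{n}0.png') for n in('scene','side')]
print(bot.state()['clock'], bot.state()['eef_rot'])
E
```

```text
pics
scene [ 1.151 -0.271  0.818] [-0.65  0.31 -0.69]
side [ 0.235 -0.525  0.801] [ 0.31  0.6  -0.73]
0.1 [ 1.61196434e-01  9.86922184e-01 -5.36507594e-04 -1.56733849e-04]
```

View pics/scene0.png

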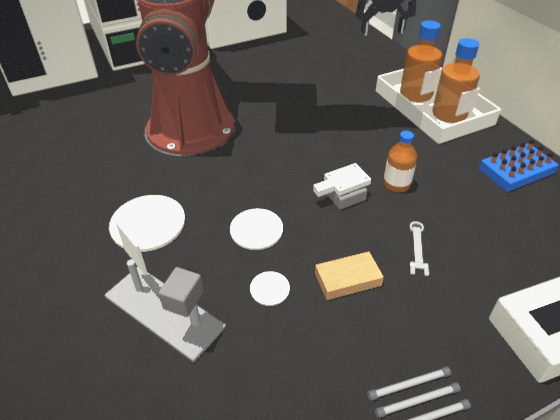

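View pics/side0.png

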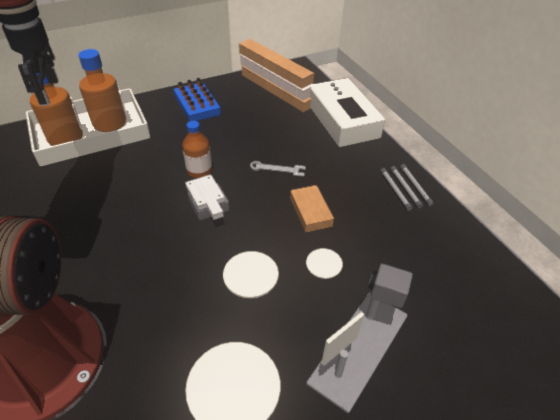

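Scene picture: the mirror is at (345,183) on the grey rest. Discs are at (147,222) large, (256,229) medium and (270,288) small. The viewer is at (165,310), carton at (349,275), bottle at (400,165) and wrench at (419,250). Side picture: mirror at (208,195), discs at (233,385), (250,273) and (324,263), viewer at (365,340).

I'll measure the disc sizes and take a close crop.

Run:
```python
from h import *
import pickle
S={n:pickle.load(open(n+'0.pkl','rb')) for n in('scene','side')}
seeds={'scene':[(147,222),(256,229),(270,288)],'side':[(233,385),(250,273),(324,263)]}
for n,c in S.items():
    m=(c['color'].min(2)>150).astype(np.uint8)
    _,l=cv2.connectedComponents(m)
    for u,v in seeds[n]:
        k=(l==l[v,u]).astype(np.uint8)
        ct=max(cv2.findContours(k,0,1)[0],key=len).reshape(-1,2)
        P=onplane(c,ct,.008)[:,:2]
        (x,y),(a,b),_=cv2.fitEllipse((P*1000).astype(np.float32)); print(n,u,v,round(x),round(y),round(a),round(b))
w=np.zeros((600,800,3),np.uint8)
def crop(n,x,y,s,q):
    i=cv2.imread(f'pics/{n}0.png')[y:y+300//s,x:x+400//s]
    i=cv2.resize(i,(400,300),interpolation=cv2.INTER_CUBIC); w[q[1]*300:q[1]*300+300,q[0]*400:q[0]*400+400]=i
crop('scene',295,140,4,(0,0));crop('side',160,165,4,(1,0));crop('scene',80,215,2,(0,1));crop('side',270,260,2,(1,1))
cv2.imwrite('pics/crops.png',w)
```

```text
scene 147 222 341 -213 155 255
scene 256 229 448 7 117 123
scene 270 288 608 -35 78 81
side 233 385 318 -199 150 173
side 250 273 442 7 118 118
side 324 263 601 -35 78 78
```

View pics/crops.png

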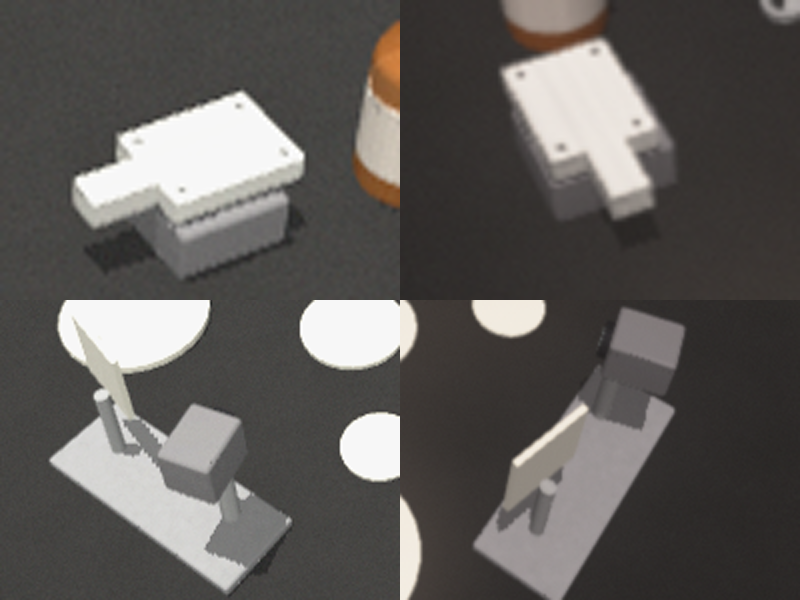

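The medium disc (256,229) measures 120 mm, so it is the pad at about (0.445, 0.007). The big disc and the small 80 mm one are look-alikes. The crop confirms a mirror plate with handle lying on the grey rest, handle pointing left in the scene view and towards the camera in the side view. No other object looks like it. Next I'll locate the mirror and viewer.

Run:
```python
from h import *
import pickle
S={n:pickle.load(open(n+'0.pkl','rb')) for n in('scene','side')}
a,b=S['scene'],S['side']
np.set_printoptions(precision=4,suppress=True)
f=lambda L,o,s:[((x-o[0])/s+o[2],(y-o[1])/s+o[3]) for x,y in L]
# mirror top corners: handle end two, plate far two, plate near two
sc=lambda L:f(L,(0,0,295,140),4); si=lambda L:f(L,(400,0,160,165),4)
print('mirror scene z.053\n',onplane(a,sc([(75,183),(95,214),(118,138),(172,207),(242,93),(303,157)]),.053)[:,:2])
# side: handle end, plate near handle, far
print('mirror side\n',onplane(b,si([(613,202),(652,190),(547,160),(655,130),(503,70),(603,41)]),.053)[:,:2])
sv=lambda L:f(L,(0,300,80,215),2); dv=lambda L:f(L,(400,300,270,260),2)
print('bar',onplane(a,sv([(50,460),(228,590),(291,520)]),.01)[:,:2],'\n',onplane(b,dv([(475,546),(560,600),(674,410)]),.01)[:,:2])
print('cube top',onplane(a,sv([(193,404),(244,420),(210,474),(163,456)]),.155)[:,:2],'\n',onplane(b,dv([(626,308),(685,325),(673,368),(613,345)]),.155)[:,:2])
print('plate top',onplane(a,sv([(75,318),(118,350)]),.17)[:,:2],'\n',onplane(b,dv([(510,462),(588,405)]),.17)[:,:2])
print('barrel',onplane(b,dv([(600,337)]),.13))
```

```text
mirror scene z.053
 [[0.4251 0.1646]
 [0.4531 0.1622]
 [0.4016 0.2064]
 [0.4674 0.2042]
 [0.3987 0.2943]
 [0.4643 0.2947]]
mirror side
 [[0.417  0.1606]
 [0.4406 0.1601]
 [0.3937 0.2084]
 [0.4599 0.2053]
 [0.3942 0.2931]
 [0.4589 0.2927]]
bar [[ 0.4831 -0.3341]
 [ 0.6924 -0.2213]
 [ 0.6511 -0.1455]] 
 [[ 0.4381 -0.2606]
 [ 0.4821 -0.3344]
 [ 0.6869 -0.2239]]
cube top [[ 0.599  -0.2017]
 [ 0.6342 -0.1684]
 [ 0.6732 -0.2107]
 [ 0.6397 -0.2396]] 
 [[ 0.6288 -0.1747]
 [ 0.6659 -0.2129]
 [ 0.6284 -0.2452]
 [ 0.5951 -0.2034]]
plate top [[ 0.4693 -0.2694]
 [ 0.5247 -0.2442]] 
 [[ 0.4527 -0.2676]
 [ 0.535  -0.251 ]]
barrel [[ 0.6032 -0.1785  0.13  ]]
```

Positions so far:
- Pad: (0.445, 0.007).
- Mirror: x axis heading about −89°, handle grip at about (0.4335, 0.178, 0.044).
- Viewer: cube centre (0.633, −0.207), plate (0.495, −0.258), so the glass heading must be about −64°.

Plan: grip the handle at 45° from its end, tilt it 90°, and stand it up with the tool 45° down.

Units first: shifts go in shares of 62.5 mm and turns go in shares of pi rad. So -0.0415 m is -0.664, -0.0306 m is -0.4896.

```bash
echo '-0.664,-0.4896,0,0,0,0;-0.664,-0.4896,0,0,0,0;-0.664,-0.4896,0,0,0,0;-0.664,-0.4896,0,0,0,0;-0.664,-0.4896,0,0,0,0;-0.664,-0.4896,0,0,0,0;-0.664,-0.4896,0,0,0,0;-0.664,-0.4896,0,0,0,0;-0.664,-0.4896,0,0,0,0' | python3 -m creep 1.0; echo '0,0,0,0,0,0.0567;0,0,0,0,0,0.0567;0,0,0,0,0,0.0567;0,0,0,0,0,0.0567;0,0,0,0,0,0.0567;0,0,0,0,0,0.0567;0,0,0,0,0,0.0567;0,0,0,0,0,0' | python3 -m creep
cat > t.py <<'E'
import sys
from h import *
np.set_printoptions(precision=4,suppress=True)
# usage: t.py x y z  heading_z_deg tilt_deg(from down) [axis sign]: desired TCP; prints tool-frame delta (translate first) and rotvec
s=bot.state();Rt=R.from_quat(s['eef_rot']);p=np.array(s['eef_pos'])
print('t',s['clock'],'p',p,'\n',Rt.as_matrix(),'\nj',np.array(s['joints']),'f',np.array(s['force']),s['opening'])
if len(sys.argv)>1:
    x,y,z,h,t,yh=map(float,sys.argv[1:]) # h heading of tool z, t tilt, yh heading of tool y
    print('d tool',Rt.inv().apply(np.array([x,y,z])-p))
    h,t,yh=np.radians([h,t,yh]); Z=np.array([np.sin(t)*np.cos(h),np.sin(t)*np.sin(h),-np.cos(t)]);Y=np.array([np.cos(yh),np.sin(yh),0])
    M=np.c_[np.cross(Y,Z),Y,Z]; Rd=R.from_matrix(M)
    print('rot tool',(Rt.inv()*Rd).as_rotvec())
E
python3 t.py .4335 .118 .104 91 45 1
```

```text
clock: 1.23
eef_pos: [0.4341, 0.1162, 0.2452]
eef_rot: [0.161, 0.987, 0.0, -0.0]
force: [0.6, -0.5, 0.0]
opening: 0.999
gripper_force: 0.0
clock: 2.22
eef_pos: [0.4333, 0.1178, 0.2451]
eef_rot: [0.706, 0.708, -0.0, -0.0]
force: [-0.0, -0.8, -0.5]
opening: 0.998
gripper_force: 0.0
t 2.225 p [0.4333 0.1178 0.2451] 
 [[-0.0022  1.     -0.0006]
 [ 1.      0.0022 -0.    ]
 [-0.     -0.0006 -1.    ]] 
j [ 0.1023  0.147  -0.3405  1.0839  0.      1.6709] f [-0.0363 -0.792  -0.4823] 0.9979847019881504
d tool [0.0002 0.0003 0.1411]
rot tool [ 0.0054  0.7854 -0.0146]
```

To row units: 0.157 rad / 3.1416 = 0.05.

```bash
echo '0,0,0,0,0.05,0;0,0,0,0,0.05,0;0,0,0,0,0.05,0;0,0,0,0,0.05,0;0,0,0,0,0.05,0;0,0,0,0,0,0' | python3 -m creep; python3 t.py .4335 .118 .104 91 45 1
python3 - <<'E'
from h import *
import pickle
c=cam('wrist');save(c,'w1.png');pickle.dump(c,open('w1.pkl','wb'))
E
```

```text
clock: 2.98
eef_pos: [0.4334, 0.1165, 0.2438]
eef_rot: [0.653, 0.653, 0.27, -0.272]
force: [0.0, 0.3, 0.2]
opening: 0.996
gripper_force: 0.0
t 2.975 p [0.4334 0.1165 0.2438] 
 [[ 0.0009  1.     -0.0013]
 [ 0.7063  0.0002  0.7079]
 [ 0.7079 -0.0016 -0.7063]] 
j [-0.3973  0.3075 -0.4143  1.2205  0.7106  1.0347] f [0.0427 0.2761 0.2157] 0.9962794991977889
d tool [-0.0979  0.0003  0.0998]
rot tool [ 0.0111 -0.0012 -0.0133]
```

View pics/w1.png

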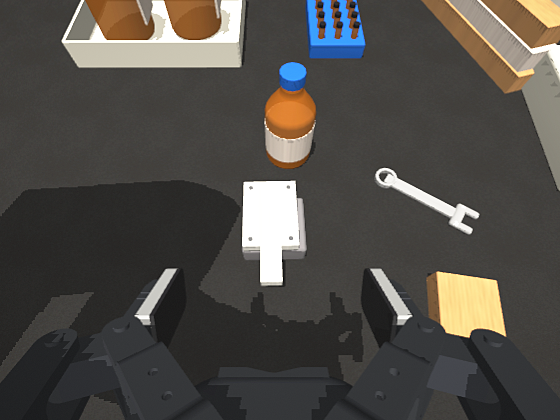

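The wrist picture shows the mirror: handle end at about (271,279), plate far edge from (244,182) to (295,181). The bottle is behind it at (290,120), the wrench at (425,200) and the carton at right (465,305), all clear of the approach.

Run:
```python
from h import *
import pickle
c=pickle.load(open('w1.pkl','rb'))
k=(c['color'].min(2)>175).astype(np.uint8); k[:170]=0;k[290:]=0;k[:,:235]=0;k[:,310:]=0
for r in(190,205,220,235,255,265,272,276,280,284):
    x=np.where(k[r])[0]; 
    if len(x): print(r,x[0],x[-1],onplane(c,[(x[0],r),((x[0]+x[-1])/2,r),(x[-1],r)],.053)[:,:2].round(4).tolist())
```

```text
190 243 295 [[0.3941, 0.2802], [0.4272, 0.2802], [0.4602, 0.2802]]
205 243 301 [[0.3951, 0.2587], [0.431, 0.2587], [0.467, 0.2587]]
220 243 302 [[0.396, 0.2383], [0.4317, 0.2383], [0.4674, 0.2383]]
235 242 303 [[0.3957, 0.2188], [0.4318, 0.2188], [0.4678, 0.2188]]
255 260 281 [[0.4175, 0.1941], [0.4295, 0.1942], [0.4415, 0.1942]]
265 260 281 [[0.4177, 0.1824], [0.4296, 0.1824], [0.4414, 0.1824]]
272 260 281 [[0.4179, 0.1744], [0.4296, 0.1744], [0.4413, 0.1744]]
276 260 281 [[0.418, 0.1699], [0.4297, 0.1699], [0.4413, 0.1699]]
280 260 282 [[0.4181, 0.1654], [0.4302, 0.1654], [0.4424, 0.1654]]
284 262 281 [[0.4204, 0.161], [0.4308, 0.161], [0.4412, 0.161]]
```

To row units: 0.05 m is 0.8, -0.049 m is -0.784, -0.013 rad / 3.1416 = -0.0041.

```bash
echo '-0.784,-0.0288,0.8,0,0,0;-0.784,-0.0304,0.8,0,0,0;0,0,0,0.0035,0,-0.0041;0,0,0.72,0,0,0;0,0,0.72,0,0,0;0,0,0,0,0,0;0,0,0,0,0,0' | python3 -m creep; python3 t.py .4297 .1815 .0405 91 45 1
python3 - <<'E'
from h import *
c=cam('side');save(c,'s1.png')
i=cv2.imread('pics/s1.png')[120:300,120:360]; cv2.imwrite('pics/s1c.png',cv2.resize(i,(800,600)))
E
```

```text
clock: 3.9
eef_pos: [0.4306, 0.1825, 0.0587]
eef_rot: [0.646, 0.661, 0.269, -0.271]
force: [0.1, -0.6, -0.1]
opening: 0.998
gripper_force: 0.0
t 3.9 p [0.4306 0.1825 0.0587] 
 [[-0.0175  0.9998 -0.0107]
 [ 0.7081  0.0199  0.7059]
 [ 0.7059  0.0047 -0.7083]] 
j [-0.2517  0.5495 -0.6569  0.6214  0.7491  1.1957] f [ 0.0988 -0.5615 -0.0645] 0.998345752646753
d tool [-0.0135 -0.001   0.0122]
rot tool [0.0016 0.0017 0.0051]
```

View pics/s1c.png

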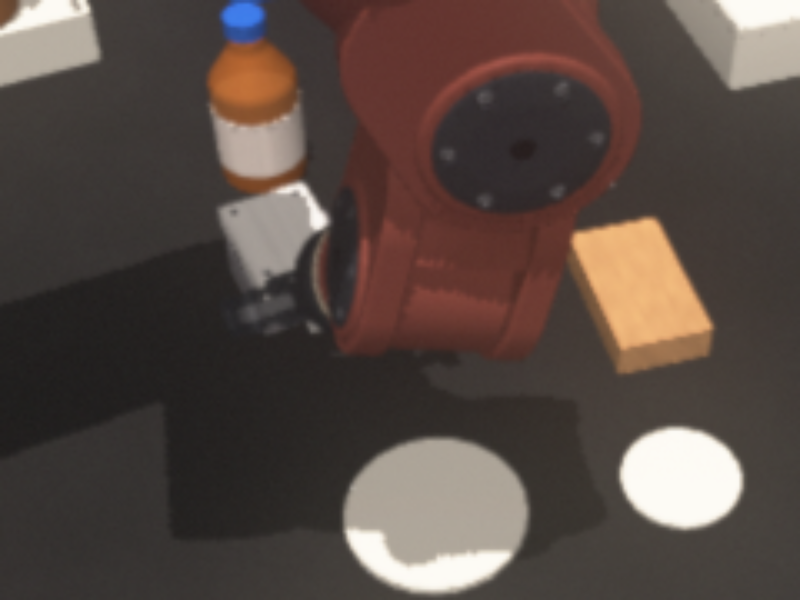

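The picture shows the open gripper at the handle, with arm, carton and bottle clear of each other. The motion fell short by (−13.5, −1, 12) mm, so I'll finish it and close.

To row units: -0.0067 m is -0.1072, 0.0061 m is 0.0976.

```bash
echo '-0.1072,-0.008,0.0976,0,0,0;-0.1072,-0.008,0.0976,0,0,0;0,0,0,0,0,0' | python3 -m creep; python3 t.py .4297 .1815 .0405 91 45 1;echo '0,0,0,0,0,0;0,0,0,0,0,0;0,0,0,0,0,0;0,0,0,0,0,0;0,0,0,0,0,0;0,0,0,0,0,0;0,0,0,0,0,0;0,0,0,0,0,0' | python3 -m creep 0; python3 t.py .4297 .1815 .0405 91 45 1
```

```text
clock: 4.32
eef_pos: [0.4278, 0.1815, 0.038]
eef_rot: [0.648, 0.659, 0.268, -0.273]
force: [0.6, 0.2, -0.3]
opening: 1.0
gripper_force: 0.0
t 4.325 p [0.4278 0.1815 0.038 ] 
 [[-0.0123  0.9998 -0.0123]
 [ 0.7071  0.0174  0.7069]
 [ 0.707  -0.     -0.7072]] 
j [-0.256   0.5902 -0.6711  0.5732  0.7488  1.1933] f [ 0.6495  0.2143 -0.3485] 1.000339843046628
d tool [ 0.0018  0.0019 -0.0018]
rot tool [ 0.0001  0.0001 -0.0001]
clock: 5.32
eef_pos: [0.4284, 0.1818, 0.0388]
eef_rot: [0.647, 0.659, 0.269, -0.272]
force: [-0.0, -0.9, 6.0]
opening: 0.273
gripper_force: 60.4
t 5.325 p [0.4284 0.1818 0.0388] 
 [[-0.0138  0.9998 -0.0113]
 [ 0.707   0.0178  0.707 ]
 [ 0.7071  0.0018 -0.7072]] 
j [-0.2553  0.5885 -0.6707  0.5735  0.7494  1.1934] f [-0.0169 -0.8855  6.0313] 0.27274526646533276
d tool [ 0.001   0.0013 -0.0014]
rot tool [0.001  0.0001 0.0015]
```

To row units: -0.032 m is -0.512, -0.03 m is -0.48.

```bash
echo '0.24,0,-0.24,0,0,0;0.4,0,-0.4,0,0,0;0.512,0,-0.512,0,0,0;0.512,0,-0.512,0,0,0;0.48,0,-0.48,0,0,0;0,0,0,0,0,0' | python3 -m creep; echo '0,0,0,0,-0.0318,0;0,0,0,0,-0.0477,0;0,0,0,0,-0.0477,0;0,0,0,0,-0.0477,0;0,0,0,0,-0.0477,0;0,0,0,0,-0.0477,0;0,0,0,0,-0.0477,0;0,0,0,0,-0.0477,0;0,0,0,0,-0.0477,0;0,0,0,0,-0.0477,0;0,0,0,0,-0.0385,0;0,0,0,0,0,0' | python3 -m creep;python3 t.py .445 .007 .22 -64 45 26
python3 - <<'E'
from h import *
c=cam('scene');save(c,'sc2.png')
E
```

```text
clock: 6.08
eef_pos: [0.4289, 0.1814, 0.2298]
eef_rot: [0.647, 0.66, 0.269, -0.271]
force: [-0.8, 0.2, -3.2]
opening: 0.271
gripper_force: 59.9
clock: 7.58
eef_pos: [0.427, 0.1824, 0.2247]
eef_rot: [0.646, 0.66, -0.27, 0.273]
force: [0.4, 0.0, -1.7]
opening: 0.269
gripper_force: 59.8
t 7.575 p [0.427  0.1824 0.2247] 
 [[-0.0168  0.9998  0.0115]
 [ 0.7043  0.02   -0.7097]
 [-0.7097 -0.0039 -0.7044]] 
j [ 0.6348  0.6038 -0.005   1.4908 -0.6166  2.3559] f [ 0.3786  0.0146 -1.7493] 0.2686605521521556
d tool [-0.1205  0.0145  0.128 ]
rot tool [-0.31    0.0028 -0.3035]
```

View pics/sc2.png

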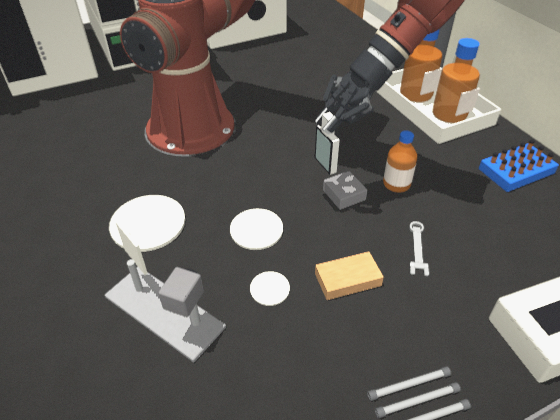

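The mirror hangs upright, foot down, at (327,150), clear of the rest (345,190). Now I'll yaw it and carry it over the pad.

To row units: -0.103 rad / 3.1416 = -0.0328.

```bash
echo '0,0,0,-0.0328,0.0003,-0.0321;0,0,0,-0.0328,0.0003,-0.0321;0,0,0,-0.0331,0.0003,-0.0321;0,0,0,0,0,0' | python3 -m creep; python3 t.py .447 .002 .2 -64 45 26
```

```text
clock: 8.12
eef_pos: [0.4267, 0.1808, 0.2291]
eef_rot: [0.492, 0.782, -0.199, 0.325]
force: [-0.1, 0.0, -0.7]
opening: 0.276
gripper_force: 59.9
t 8.125 p [0.4267 0.1808 0.2291] 
 [[-0.3037  0.9     0.3128]
 [ 0.6409  0.4359 -0.6319]
 [-0.705   0.0086 -0.7091]] 
j [ 0.7055  0.3854 -0.3229  1.1    -0.7531  1.9231] f [-0.1276  0.0309 -0.704 ] 0.27569359729661913
d tool [-0.1002 -0.0599  0.1399]
rot tool [ 0.0041 -0.0029 -0.008 ]
```

To row units: 0.035 m is 0.56, -0.025 m is -0.4.

```bash
echo '-0.4,-0.24,0.56,0,0,0;-0.4,-0.24,0.56,0,0,0;-0.4,-0.24,0.56,0,0,0;-0.4,-0.24,0.56,0,0,0;0,0,0,0,0,0;0,0,0,0,0,0' | python3 -m creep; python3 t.py .447 .002 .2 -64 45 26
python3 - <<'E'
from h import *
w=np.zeros((600,800,3),np.uint8)
import pickle
for k,(n,x,y) in enumerate((('scene',190,120),('side',180,180))):
    c=cam(n);save(c,n+'3.png');pickle.dump(c,open(n+'3.pkl','wb'))
    w[:,k*400:k*400+400]=cv2.resize(c['color'][y:y+150,x:x+100,::-1],(400,600),interpolation=cv2.INTER_CUBIC)
cv2.imwrite('pics/c3.png',w)
E
```

```text
clock: 8.88
eef_pos: [0.4486, 0.0029, 0.1996]
eef_rot: [0.493, 0.782, -0.2, 0.325]
force: [-0.7, 0.4, -1.3]
opening: 0.274
gripper_force: 60.2
t 8.875 p [0.4486 0.0029 0.1996] 
 [[-0.3019  0.9011  0.3112]
 [ 0.641   0.4335 -0.6334]
 [-0.7057  0.0083 -0.7085]] 
j [ 0.3338  0.1849 -0.7028  0.5615 -0.776   1.4098] f [-0.6581  0.3958 -1.325 ] 0.2735202585321027
d tool [-0.0004 -0.0019 -0.0002]
rot tool [ 0.0021 -0.0019 -0.0096]
```

View pics/c3.png

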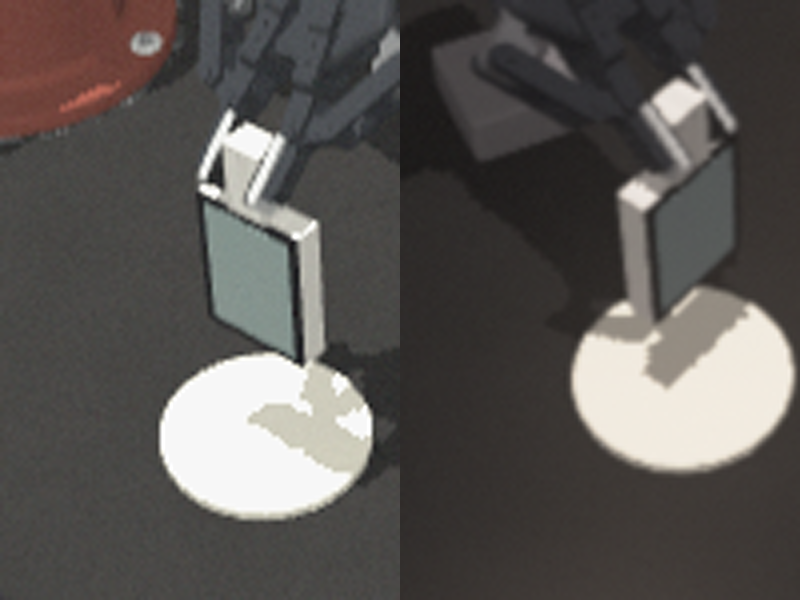

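The crop shows the mirror upright above the pad: glass corners in the scene crop are (200,190), (297,240), (301,362), (212,318), and in the side crop (653,208), (735,140), (737,265), (655,322). I'll triangulate them to get the tilt and heading.

Run:
```python
from h import *
import pickle
np.set_printoptions(precision=4,suppress=True)
a,b=[pickle.load(open(n+'3.pkl','rb')) for n in('scene','side')]
A=[(200,190),(297,240),(301,362),(212,318)];B=[(653,208),(735,140),(737,265),(655,322)]
P=np.array([tri([a,b],[(x/4+190,y/4+120),((u-400)/4+180,v/4+180)]) for (x,y),(u,v) in zip(A,B)])
print(P)
up=(P[0]+P[1]-P[2]-P[3])/2; yy=(P[1]+P[2]-P[0]-P[3])/2; n=np.cross(up,yy); n/=-np.linalg.norm(n)
print('up',up,'y',yy,np.degrees(np.arctan2(yy[1],yy[0])),'centre',P.mean(0),'normal(glass)',n, np.degrees(np.arctan2(-abs(n[1]),n[0])))
# pad again
```

```text
[[ 0.424  -0.0112  0.1723]
 [ 0.4781  0.0171  0.1687]
 [ 0.4762  0.0155  0.0791]
 [ 0.4228 -0.009   0.0816]]
up [ 0.0016 -0.0003  0.0901] y [ 0.0537  0.0264 -0.003 ] 26.18333944225035 centre [0.4503 0.0031 0.1254] normal(glass) [ 0.4407 -0.8976 -0.0104] -63.84688308062743
```

To row units: 0.0142 m is 0.2272, 0.0141 m is 0.2256, -0.0096 rad / 3.1416 = -0.0031.

```bash
echo '0,0,0,0.0006,-0.0006,-0.0031;0.2256,-0.016,0.2272,0,0,0;0.2256,0,0.2272,0,0,0;0.2256,0,0.2272,0,0,0;0,0,0,0,0,0;0,0,0,0,0,0' | python3 -m creep; python3 t.py .447 .002 .1195 -64 45 26; echo '0.0336,0,0.0336,0,0,0;0.0336,0,0.0336,0,0,0;0,0,0,0,0,0' | python3 -m creep
```

```text
clock: 9.72
eef_pos: [0.4477, 0.0027, 0.1398]
eef_rot: [0.488, 0.784, -0.203, 0.325]
force: [0.2, -0.2, -1.9]
opening: 0.274
gripper_force: 60.2
t 9.725 p [0.4477 0.0027 0.1398] 
 [[-0.3128  0.8972  0.3119]
 [ 0.633   0.4417 -0.6358]
 [-0.7082 -0.0014 -0.706 ]] 
j [ 0.3361  0.2888 -0.7808  0.3817 -0.7797  1.3997] f [ 0.2139 -0.1861 -1.8667] 0.2735121305872967
d tool [ 0.0141 -0.0009  0.0146]
rot tool [0.0016 0.0015 0.0036]
clock: 10.1
eef_pos: [0.4472, 0.0022, 0.1333]
eef_rot: [0.488, 0.784, -0.203, 0.325]
force: [-0.0, 0.6, -1.3]
opening: 0.273
gripper_force: 60.2
```

To row units: 0.0014 m is 0.0224.

```bash
for k in 1 2 3; do echo '0.0224,0,0.0224,0,0,0;0.0224,0,0.0224,0,0,0;0,0,0,0,0,0;0,0,0,0,0,0' | python3 -m creep | egrep 'pos|force: \['; done
```

```text
eef_pos: [0.4472, 0.0022, 0.1293]
force: [0.5, -1.1, -2.4]
eef_pos: [0.4472, 0.0023, 0.1254]
force: [0.4, 0.7, -1.7]
eef_pos: [0.4475, 0.0022, 0.1217]
force: [-0.5, 0.6, 3.3]
```

```bash
echo '0.0112,0,0.0112,0,0,0;0,0,0,0,0,0;0,0,0,0,0,0' | python3 -m creep | egrep 'pos|force: \['; python3 t.py .447 .002 .1195 -64 45 26
```

```text
eef_pos: [0.4479, 0.002, 0.1216]
force: [-1.3, 1.8, 13.4]
t 11.975 p [0.4479 0.002  0.1216] 
 [[-0.3114  0.8974  0.3126]
 [ 0.632   0.4412 -0.6371]
 [-0.7096 -0.0008 -0.7046]] 
j [ 0.3354  0.3253 -0.8014  0.3232 -0.7816  1.3991] f [-1.34    1.8333 13.4417] 0.2725882674935791
d tool [ 0.0017 -0.0008  0.0012]
rot tool [0.0017 0.0036 0.0028]
```

Firmly seated, so I'll release. Then I'll back off along the tool axis so nothing touches it, and look.

To row units: -0.0005 m is -0.008.

```bash
echo '-0.008,0,-0.008,0,0,0;0,0,0,0,0,0;0,0,0,0,0,0;0,0,0,0,0,0;0,0,0,0,0,0;0,0,0,0,0,0;0,0,0,0,0,0' | python3 -m creep 1.0; echo '0,0,-0.32,0,0,0;0,0,-0.48,0,0,0;0,0,-0.48,0,0,0;0,0,0,0,0,0;0,0,0,0,0,0;0,0,0,0,0,0;0,0,0,0,0,0' | python3 -m creep;python3 t.py .4479 .002 .1216 -64 45 26
python3 - <<'E'
from h import *
w=np.zeros((600,800,3),np.uint8)
import pickle
for k,(n,x,y) in enumerate((('scene',190,120),('side',180,180))):
    c=cam(n);pickle.dump(c,open(n+'4.pkl','wb'))
    w[:,k*400:k*400+400]=cv2.resize(c['color'][y:y+150,x:x+100,::-1],(400,600),interpolation=cv2.INTER_CUBIC)
cv2.imwrite('pics/c4.png',w)
E
```

```text
clock: 12.85
eef_pos: [0.4472, 0.0023, 0.1212]
eef_rot: [0.488, 0.784, -0.203, 0.325]
force: [-0.2, 0.4, -0.6]
opening: 1.0
gripper_force: 0.0
clock: 13.72
eef_pos: [0.4221, 0.0525, 0.1771]
eef_rot: [0.488, 0.784, -0.204, 0.325]
force: [-0.2, -0.3, 0.0]
opening: 0.998
gripper_force: 0.0
t 13.725 p [0.4221 0.0525 0.1771] 
 [[-0.3127  0.8978  0.31  ]
 [ 0.6332  0.4404 -0.6365]
 [-0.708  -0.0027 -0.7062]] 
j [ 0.4755  0.2586 -0.6788  0.6557 -0.7864  1.5983] f [-0.2177 -0.2601  0.0498] 0.9980349162827886
d tool [-0.0007  0.0011  0.0794]
rot tool [-0.0004  0.0012  0.0035]
```

View pics/c4.png

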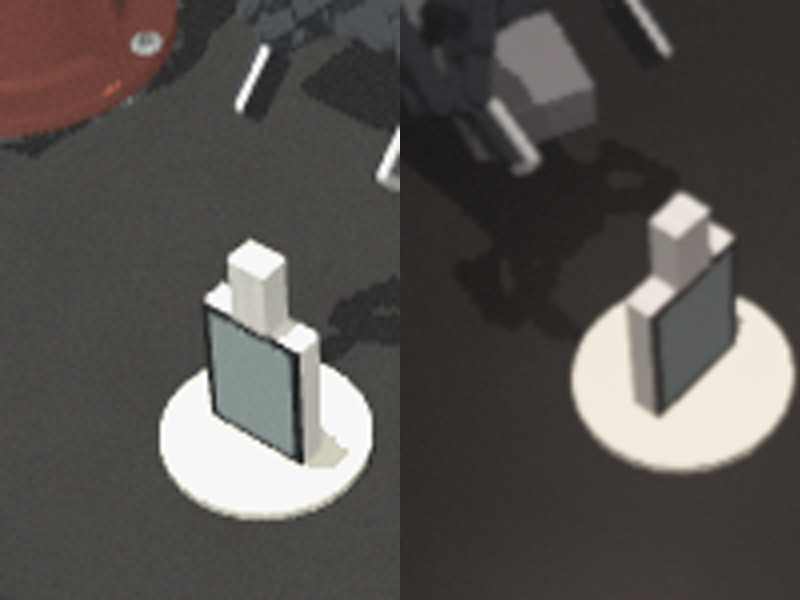

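The mirror stands by itself near the middle of the pad, gripper well clear. Scene crop glass corners are (205,305), (298,352), (305,465), (214,412). Side crop: (655,318), (735,242), (737,337), (657,416). The wrist camera should now see the viewer's front, which gives a check on the aim.

Run:
```python
from h import *
import pickle
np.set_printoptions(precision=4,suppress=True)
a,b=[pickle.load(open(n+'4.pkl','rb')) for n in('scene','side')]
A=[(205,305),(298,352),(305,465),(214,412)];B=[(655,318),(735,242),(737,337),(657,416)]
P=np.array([tri([a,b],[(x/4+190,y/4+120),((u-400)/4+180,v/4+180)]) for (x,y),(u,v) in zip(A,B)])
up=(P[0]+P[1]-P[2]-P[3])/2; yy=(P[1]+P[2]-P[0]-P[3])/2
print(P,'up',up,'y',yy,np.degrees(np.arctan2(yy[1],yy[0])),'centre',P.mean(0))
c=cam('wrist');save(c,'w4.png');pickle.dump(c,open('w4.pkl','wb'))
print(proj(c,[(.633,-.207,.13),(.495,-.258,.13)]))
```

```text
[[ 0.4214 -0.0124  0.0907]
 [ 0.4776  0.0161  0.0916]
 [ 0.4795  0.0175  0.0059]
 [ 0.4193 -0.0115  0.005 ]] up [ 0.0001 -0.0011  0.0857] y [0.0582 0.0287 0.0009] 26.271395191511772 centre [0.4494 0.0024 0.0483]
[[323.0451 304.2337]
 [223.6362 302.0899]]
```

View pics/w4.png

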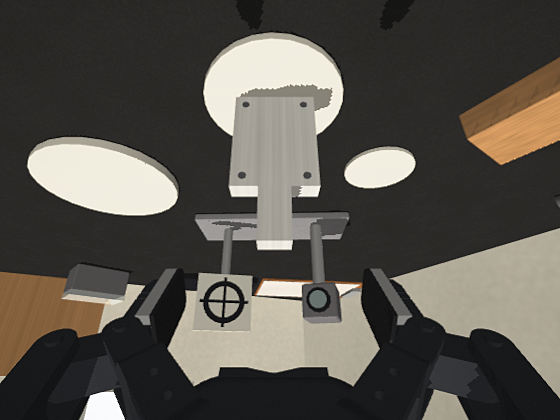

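The wrist view (upside down) shows the mirror standing on the pad. The marker ring is centred at (223.5,301) and the lens at (318.5,299), so the marker matches my estimate within 1 px.

Run:
```python
from h import *
import pickle
np.set_printoptions(precision=4,suppress=True)
w=pickle.load(open('w4.pkl','rb'));b=pickle.load(open('side0.pkl','rb'))
L=tri([w,b],[(318.5,299),(370.7,278)]);print('lens',L,proj(w,[L]))
r=ray(w,[(223.5,301),(318.5,299)])
for f in range(2):
    for l in (.25,.28,.31): 
        h=np.hypot(*r[f][:2]); q=w['o']+r[f]*l/h; print(f,l,q)
M=np.array([.495,-.258,.13])
for G in ([.449,-.001,.13],[.4494,.0024,.13]):
    d=[(q-G)/np.linalg.norm(q-G) for q in (L,M)]; n=d[0]+d[1]; print(np.degrees(np.arctan2(n[1],n[0])), np.degrees(np.arctan2((L+M-2*np.array(G))[1],(L+M-2*np.array(G))[0])))
g=np.array([ [0,0]])
```

```text
lens [ 0.6053 -0.1777  0.1294] [[318.4552 298.9682]]
0 0.25 [ 0.4311 -0.0533  0.166 ]
0 0.28 [ 0.44   -0.082   0.1607]
0 0.31 [ 0.4489 -0.1106  0.1555]
1 0.25 [ 0.4981 -0.0209  0.1641]
1 0.28 [ 0.5151 -0.0457  0.1586]
1 0.31 [ 0.532  -0.0704  0.1532]
-64.17823305279941 -64.99044030111507
-64.59270036638809 -65.41618767749702
```

Aim needed: about −64.4°. The mirror now stands at about −63.8°. I'll regrip the handle.

To row units: 0.03 m is 0.48, 0.0192 m is 0.3072.

```bash
echo '0,0.0048,0.48,0,0,0;0,0.0048,0.48,0,0,0;0,0.0048,0.3072,0,0,0;0,0,0,0,0,0;0,0,0,0,0,0' | python3 -m creep|egrep 'pos|force: \['; python3 t.py .4475 .0022 .1216 -64 45 26; echo '0,0,0,0,0,0;0,0,0,0,0,0;0,0,0,0,0,0;0,0,0,0,0,0;0,0,0,0,0,0;0,0,0,0,0,0;0,0,0,0,0,0;0,0,0,0,0,0' | python3 -m creep 0;  python3 t.py .4475 .0022 .1996 -64.4 45 25.6
```

```text
eef_pos: [0.4478, 0.0034, 0.1221]
force: [-0.5, 0.8, 0.2]
t 14.5 p [0.4478 0.0034 0.1221] 
 [[-0.3124  0.8975  0.3112]
 [ 0.6334  0.4409 -0.6359]
 [-0.708  -0.0015 -0.7062]] 
j [ 0.3375  0.3249 -0.7973  0.3315 -0.7797  1.4028] f [-0.4855  0.829   0.2095] 1.0029914941505744
d tool [-0.0003 -0.0008  0.001 ]
rot tool [0.001  0.0012 0.0031]
clock: 15.5
eef_pos: [0.4479, 0.0031, 0.1219]
eef_rot: [0.488, 0.784, -0.203, 0.325]
force: [-1.9, 0.9, 5.1]
opening: 0.268
gripper_force: 60.2
t 15.5 p [0.4479 0.0031 0.1219] 
 [[-0.3124  0.8975  0.3114]
 [ 0.6331  0.4411 -0.6361]
 [-0.7083 -0.0016 -0.706 ]] 
j [ 0.3369  0.3251 -0.798   0.3298 -0.78    1.4018] f [-1.925   0.9497  5.0551] 0.2683189407179254
d tool [-0.0555 -0.0009 -0.0544]
rot tool [0.0059 0.0016 0.0082]
```

Units first: shifts go in shares of 62.5 mm and turns go in shares of pi rad. So -0.016 m is -0.256, -0.0136 m is -0.2176, 0.0082 rad / 3.1416 = 0.0026.

```bash
echo '-0.096,0,-0.096,0,0,0;-0.192,0,-0.192,0,0,0;-0.256,0,-0.256,0,0,0;-0.2176,0,-0.2176,0,0,0;-0.1232,0,-0.12,0,0,0;0,0,0,0.0019,0.0005,0.0026;0,0,0,0,0,0;0,0,0,0,0,0;0,0,0,0,0,0;0,0,0,0,0,0' | python3 -m creep; python3 t.py .4479 .0031 .1999 -64.4 45 25.6
python3 - <<'E'
from h import *
w=np.zeros((600,800,3),np.uint8)
import pickle
for k,(n,x,y) in enumerate((('scene',190,120),('side',180,180))):
    c=cam(n);pickle.dump(c,open(n+'5.pkl','wb'))
    w[:,k*400:k*400+400]=cv2.resize(c['color'][y:y+150,x:x+100,::-1],(400,600),interpolation=cv2.INTER_CUBIC)
cv2.imwrite('pics/c5.png',w)
E
```

```text
clock: 16.75
eef_pos: [0.4478, 0.0031, 0.1996]
eef_rot: [0.492, 0.782, -0.204, 0.324]
force: [0.6, 0.2, -1.5]
opening: 0.275
gripper_force: 59.5
t 16.75 p [0.4478 0.0031 0.1996] 
 [[-0.3061  0.9018  0.305 ]
 [ 0.6378  0.4321 -0.6376]
 [-0.7068 -0.0006 -0.7074]] 
j [ 0.3365  0.1907 -0.6959  0.5752 -0.779   1.4154] f [ 0.5805  0.207  -1.4818] 0.27468490542725205
d tool [-0.0003  0.0001 -0.0002]
rot tool [-0.0004 -0.0004  0.0004]
```

View pics/c5.png

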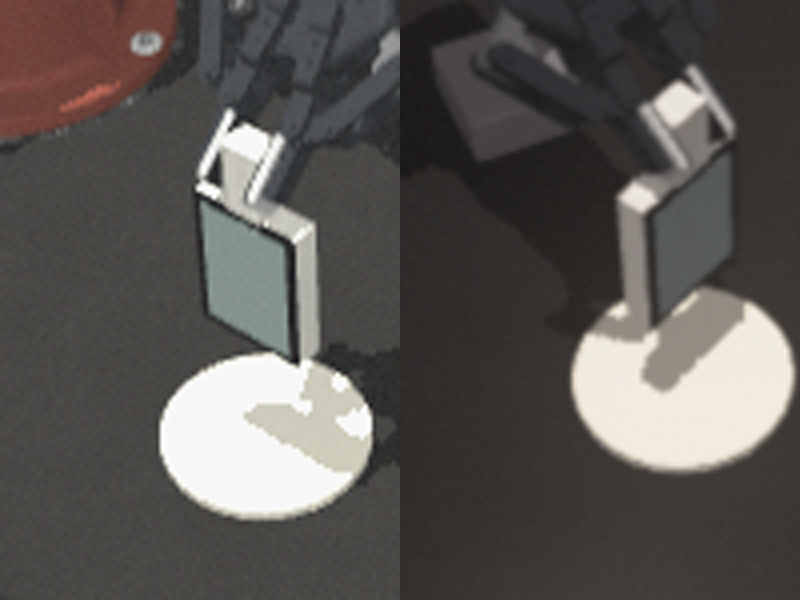

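The mirror is held upright above the pad. Scene crop glass corners are (197,193), (294,240), (298,360), (206,317). Side crop: (651,215), (734,143), (735,250), (654,325). One last check of tilt and heading.

Run:
```python
from h import *
import pickle
np.set_printoptions(precision=4,suppress=True)
a,b=[pickle.load(open(n+'5.pkl','rb')) for n in('scene','side')]
A=[(197,193),(294,240),(298,360),(206,317)];B=[(651,215),(734,143),(735,250),(654,325)]
P=np.array([tri([a,b],[(x/4+190,y/4+120),((u-400)/4+180,v/4+180)]) for (x,y),(u,v) in zip(A,B)])
up=(P[0]+P[1]-P[2]-P[3])/2; yy=(P[1]+P[2]-P[0]-P[3])/2
print(P,'up',up,'y',yy,np.degrees(np.arctan2(yy[1],yy[0])),'centre',P.mean(0))
```

```text
[[ 0.4224 -0.0124  0.1694]
 [ 0.477   0.0159  0.1683]
 [ 0.4774  0.0159  0.0855]
 [ 0.4214 -0.0116  0.0826]] up [ 0.0002 -0.0004  0.0848] y [0.0553 0.0279 0.0009] 26.79014980450818 centre [0.4495 0.002  0.1265]
```

```bash
python3 -c "
from bench import bot
print(bot.job_done())"
```

```text
the job is handed in; nothing more can be done
None
```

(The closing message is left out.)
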